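Put the smith's files and drawplates away

TASK

Pack up the smith's bench: pull the drawer of the low chest well open, lay every file that is on the bench flat in it, side by side across the drawer with all the tips pointing to the left as seen from the robot, and push the drawer fully shut again. Lift the two drawplates out of the rack and hang one by its eye on each of the two brass hooks inside the slant-front cabinet, reaching through its openings without touching the green frame with the plates, the gripper or the arm. Leave the other things on the bench where they are.

Things in the scene. Friction and masses are not known exactly. Their poses are not given: they have to be found in the camera images.
- chest_drawer0 (a joint): the only drawer of a low wooden chest (280 deep, 220 wide, 75 mm tall): opening in m, 0 is shut, it slides out towards the robot along the chest's -x to at most 0.197; needs only a few N and stays where it is left; no latch
- chest_drawer0_handle (a point): middle of the drawer's round brass bar handle (level, 110 mm long, about 10 mm thick, 41 mm above the bench, its centre line 35 mm out from the drawer's face); x points into the chest, y along the bar to the left as seen from the robot, z up
- drawer_floor (a point): point on the drawer's inner floor, midway between its side walls and 80 mm behind its inner front face, 22 mm above the bench; moves with the drawer; x points into the chest (the drawer's handle lies at -x), y to the left as seen from the robot. The inner floor reaches from x = -0.080 to 0.155 and 89 mm to either side (y), walls 31 mm high above it, 6 mm thick. With the drawer out by q, the chest's top (75 mm above the bench) covers the floor beyond x = q - 0.086
- cabinet: slant-front wooden tool cabinet, 376 mm wide, with a solid back panel 260 mm tall and 14 mm thick. Origin: at bench level, middle of the back panel's front face; x points to the rear through the panel, y to the left as seen from the robot, z up. Its floor is 12 mm thick. Two brass hooks stand out from the back panel
- frame: the cabinet's green front frame, same origin and axes as the cabinet, not to be touched: a sill 50 mm high at x = -0.224 to -0.210, a rail along the top of the back panel (z 0.257 to 0.275, x -0.013 to 0.007), and three slanting stiles 16 mm wide, 14 mm thick, at y = -0.18, 0 and 0.18, each running from x = -0.210, z = 0.05 up and back to x = -0.005, z = 0.26. They leave two openings, each 164 mm wide, one in front of each hook
- hook_left (a point): on the left hook's axis, 65 mm out from the back panel. The hook is a level 8 mm round rod, 160 mm above the bench, running along the cabinet's x from the panel to 95 mm out (30 mm to -x of this point), where its end turns up, the top of the upturned end 13 mm above the rod's axis and its front about 99 mm from the panel. Axes as the cabinet's. A hung plate's eye centre comes to rest 10 mm below this axis
- hook_right (a point): the same for the right hook
- rack: fixed wooden rack block 70 x 174 x 40 mm with two upright slots side by side (at y = -0.05 and 0.05, 30 mm deep, 11.5 x 59 mm) in which the drawplates stand at the start. Origin: centre of its underside; x roughly away from the robot, y to the left
- plate_steel: drawplate, bright steel coloured, 54 wide (y), 8 thick (x), 130 mm tall (z), about 0.2 kg, with rows of dark dots and a rectangular hanging eye near the top (26 wide, 28 mm tall, z 88 to 116 mm). Origin: centre of its lower edge. It stands upright in the rack, lower 30 mm in the slot, and can be gripped by its two side edges (across y) beside the eye, which leaves the eye free for the hook
- plate_steel_eye (a point): centre of that plate's hanging eye, 102 mm above its lower edge; axes as the plate's
- plate_brass: drawplate, brass coloured, 54 wide (y), 8 thick (x), 130 mm tall (z), about 0.2 kg, with rows of dark dots and a rectangular hanging eye near the top (26 wide, 28 mm tall, z 88 to 116 mm). Origin: centre of its lower edge. It stands upright in the rack, lower 30 mm in the slot, and can be gripped by its two side edges (across y) beside the eye, which leaves the eye free for the hook
- plate_brass_eye (a point): centre of that plate's hanging eye, 102 mm above its lower edge; axes as the plate's
- file1: small flat file, 140 mm long along its x, 0.06 kg: red square handle 16 x 16 mm from x = -70 to -10 mm (grip there, near its front), then a dark steel blade 10 wide, 6 mm thick from x = -10 to the tip at x = 70 mm. Flat underside. Origin: mid-length on the underside. May be absent
- file1_tip (a point): tip of that file's blade, 3 mm above its underside
- file2: small flat file, 140 mm long along its x, 0.06 kg: blue square handle 16 x 16 mm from x = -70 to -10 mm (grip there, near its front), then a dark steel blade 10 wide, 6 mm thick from x = -10 to the tip at x = 70 mm. Flat underside. Origin: mid-length on the underside. May be absent
- file2_tip (a point): tip of that file's blade, 3 mm above its underside
- file3: small flat file, 140 mm long along its x, 0.06 kg: yellow square handle 16 x 16 mm from x = -70 to -10 mm (grip there, near its front), then a dark steel blade 10 wide, 6 mm thick from x = -10 to the tip at x = 70 mm. Flat underside. Origin: mid-length on the underside. May be absent
- file3_tip (a point): tip of that file's blade, 3 mm above its underside
- file4: small flat file, 140 mm long along its x, 0.06 kg: pale wooden square handle 16 x 16 mm from x = -70 to -10 mm (grip there, near its front), then a dark steel blade 10 wide, 6 mm thick from x = -10 to the tip at x = 70 mm. Flat underside. Origin: mid-length on the underside. May be absent
- file4_tip (a point): tip of that file's blade, 3 mm above its underside
- hammer: bystander, to be left alone: hammer, 260 mm long, at the back of the bench
- jar: bystander, to be left alone: amber glass jar, 50 mm across, 60 mm tall, near the left front
- collar: bystander, to be left alone: copper collar, 40 mm across, 18 mm tall, lying between the files and the robot
- offcut: bystander, to be left alone: wood offcut 50 x 60 x 22 mm near the robot
There are look-alikes about, which are no part of the job. Of the things shaped like the plate_brass, the brass one is meant.

How it is judged:
On the way, in this order (a step that is already met when the one before it is completed fails the run):
1. the drawer is pulled well open (at least 120 mm) (value of joint chest_drawer0 above 0.12 m), for 0.2 s.
2. all files lie flat in the drawer, across it, tips to the left (x of file1 in the frame of drawer_floor between -0.08 and 0.155 m and y of file1 in the frame of drawer_floor between -0.09 and 0.09 m and z of file1 in the frame of drawer_floor between -0.004 and 0.006 m and y of file1_tip in the frame of drawer_floor between 0.02 and 0.1 m and angle between the x axis of each of file1, file2, file3, file4 and the y axis of drawer_floor, either way round below 0.26 rad and angle between each of file1, file2, file3, file4's own z axis and vertical below 0.1 rad and x of file2 in the frame of drawer_floor between -0.08 and 0.155 m and y of file2 in the frame of drawer_floor between -0.09 and 0.09 m and z of file2 in the frame of drawer_floor between -0.004 and 0.006 m and y of file2_tip in the frame of drawer_floor between 0.02 and 0.1 m and x of file3 in the frame of drawer_floor between -0.08 and 0.155 m and y of file3 in the frame of drawer_floor between -0.09 and 0.09 m and z of file3 in the frame of drawer_floor between -0.004 and 0.006 m and y of file3_tip in the frame of drawer_floor between 0.02 and 0.1 m and x of file4 in the frame of drawer_floor between -0.08 and 0.155 m and y of file4 in the frame of drawer_floor between -0.09 and 0.09 m and z of file4 in the frame of drawer_floor between -0.004 and 0.006 m and y of file4_tip in the frame of drawer_floor between 0.02 and 0.1 m), for 0.2 s.
At the end, for the whole second after the job is handed in: Every file present lies flat on the drawer's floor (not on another file), within 15 degrees of straight across the drawer, tip to the left; the drawer is shut to within 10 mm; one drawplate hangs by its eye on each hook, upright within 11 degrees and at rest (all of step 2 and (((x of plate_steel_eye in the frame of hook_left between -0.032 and 0.055 m and y of plate_steel_eye in the frame of hook_left between -0.011 and 0.011 m and z of plate_steel_eye in the frame of hook_left between -0.017 and -0.003 m and angle between plate_steel's own z axis and vertical below 0.2 rad) and (x of plate_brass_eye in the frame of hook_right between -0.032 and 0.055 m and y of plate_brass_eye in the frame of hook_right between -0.011 and 0.011 m and z of plate_brass_eye in the frame of hook_right between -0.017 and -0.003 m and angle between plate_brass's own z axis and vertical below 0.2 rad)) or ((x of plate_steel_eye in the frame of hook_right between -0.032 and 0.055 m and y of plate_steel_eye in the frame of hook_right between -0.011 and 0.011 m and z of plate_steel_eye in the frame of hook_right between -0.017 and -0.003 m and angle between plate_steel's own z axis and vertical below 0.2 rad) and (x of plate_brass_eye in the frame of hook_left between -0.032 and 0.055 m and y of plate_brass_eye in the frame of hook_left between -0.011 and 0.011 m and z of plate_brass_eye in the frame of hook_left between -0.017 and -0.003 m and angle between plate_brass's own z axis and vertical below 0.2 rad))) and value of joint chest_drawer0 below 0.01 m and linear speed of each of plate_steel, plate_brass below 0.03 m/s); the robot touches nothing.
It fails at once if the cabinet's green frame is touched (more than a brush of 2 N) by the robot or a drawplate (contact force between any of the fingers, the arm, plate_steel, plate_brass and frame above 2 N).
It fails at once if a bystander is moved by more than 50 mm (distance of any of hammer, jar, collar, offcut from where it was at the start of the episode above 0.05 m).
Of file1, file2, file3, file4 only 2 to 4 are there at a start; the rules pass over those that are not, and their reading is None.
At some moment in a run one of file1, file2, file3, file4 may be knocked a few centimetres aside while the robot is not near it.
It also fails if it takes over 210 s, if anything falls off the work surface, if the arm or the gripper's body presses on something with over 40 N, if the wrist force passes 120 N, or if a joint passes its speed limit or range.

ROBOT

A 7-joint arm with a two-finger parallel gripper is mounted at the origin on the work surface. World frame = base frame: x ahead of the robot, y to its left, z up, the work surface at z = 0. Lengths are in m, angles in rad, forces in N, time in s.
With the tool pointing down it reaches from about 0.4 to 0.85 m from the base axis. Payload 10.4 kg.
Tool frame: the origin (TCP) lies on the front face of the gripper's body, between the roots of the fingers; the fingertips stand 73 mm ahead of it and the grasp point (between the pads) lies 54 mm ahead of it; z points along the fingers, y is the line along which they close (so a half turn about z gives the same grasp; the last joint's range is limited). The gripper opens to 85 mm and grips with 20 to 120 N. Pads are 22 mm wide; open, the fingers measure 114 mm over their backs; the gripper's body (76 mm by 85 mm) begins 54 mm behind the grasp point. The pads swing forward as they close: fully open they stand 13 mm farther back than shut.
Start: joints at [-1.246, 0.332, -0.065, 1.46, 0.022, 1.35, -0.088], TCP at [0.213, 0.588, 0.304] pointing down, gripper open.
Joint ranges: [-2.6, 2.6], [-0.5, 2.12], [-1.47, 1.34], [0.16, 2.42], [-1.27, 4.41], [0.06, 2.06], [-2.6, 2.6]. Speed limits (rad/s): [2.22, 2.22, 2.79, 2.79, 3.14, 3.14, 3.14].

INTERFACE

Orientations are given as a unit quaternion [w, x, y, z].
In Python, from cell import readout, viewer, order gives the robot as it stands.
- The arm moves only by the tool move_arm, never from a script. Its argument "plan" is a list of rows, each an object with "grip": the gripper command: -1 is fully open, 1 is shut, values between are in proportion; "xyz": the shift along the world's x, y, z in mm, a list of three; "spin": the turn about the world's z in rad. In form: [{"grip": grip, "xyz": [dx, dy, dz], "spin": spin}, ...]. A call has 1 to 12 rows; each row is the pose to reach, as a shift and turn from the pose commanded when the call began; what a row does not reach only later rows make up. A row lasts 1/10 s, in which the tool goes at most 50 mm and 8.59 degrees, less where a joint would pass 70% of its speed; a pose out of reach is approached as far as the arm can. A call with a gripper value outside its range is refused whole. The fingers move at their own pace and stop on an object; "squeeze" is the grip in N (left out, the last holds). Time passes only in rows, so rows that repeat a pose let the fingers close. It gives the time, the measured TCP pose, the force, the opening and the grip force at its end, in the units of the state.
- readout.read_state(): the state, without advancing time (a new reading comes with each control period).
- viewer.get_image(name): name is "scene" or "side" or "wrist"; returns a dict with "pixels" (400x640x3 uint8, blue, green, red), "depth" (400x640 float32, m along the optical axis (not along the pixel's ray), 0 where there is no reading), "fx", "fy", "cx", "cy" (pixels), "dist" ([k1, k2, p1, p2, k3] as OpenCV has them; the pictures are not rectified), "R" (3x3) and "t" (3): a world point X has camera coordinates R X + t. Camera axes: x right, y down, z forward; pixel columns grow to the right and rows downward; lengths in m; the calibration is good to about 2 mm. A picture is of the moment at which its call begins.
- order.close_job(): hands the job in; it is judged then, once.
The state is a dict: "clock": time; "joint_pos": joint angles; "joint_vel": joint speeds; "tau": joint torques, N m; "ee_pos": TCP position; "ee_rot": TCP orientation; "force": force on the tool from outside, world axes, zero at the start; "moment": the same for the moment, N m; "opening": finger opening in m; "finger_force": force on a finger pad.
Only numpy, scipy, OpenCV 4.12 (cv2) and the standard library are available. Lean on these libraries where they do the work, as an engineer would, in place of code of your own. Each camera call takes 0.05 s, during which the arm holds its last target. There are 200 camera calls.

## Working session

There is one attempt and no reset: what is moved stays moved. The work goes in short steps, Python scripts to look and compute and a tool call to move; the robot and the scene stay as the last step left them, time stands still between calls to the robot, and variables do not carry over. Pictures are saved under pics/ and viewed, at most 14 in all, crops included, and the job is handed in when it is done.

Besides the shell and the picture viewer there is one more tool, called after "Emit:" as name(argument=value, ...) on one line, values as JSON. move_arm: Moves the arm, as the interface text tells. Its arguments: {"type":"object","properties":{"plan":{"type":"array","items":{"type":"object","properties":{"grip":{"type":"number"},"xyz":{"type":"array","items":{"type":"number"}},"spin":{"type":"number"}}}},"squeeze":{"type":"number"}},"required":["plan"]}

```bash
mkdir -p pics; ls
cat > h.py <<'E'
import numpy as np, cv2
from cell import readout, viewer, order
def snap(n,tag):
    im=viewer.get_image(n); cv2.imwrite(f'pics/{tag}.png',im['pixels']); np.savez(f'pics/{tag}.npz',**{k:np.array(v) for k,v in im.items()}); return im
def cloud(im):
    K=np.array([[im['fx'],0,im['cx']],[0,im['fy'],im['cy']],[0,0,1.]])
    h,w=im['depth'].shape; u,v=np.meshgrid(np.arange(w),np.arange(h))
    p=cv2.undistortPoints(np.stack([u,v],-1).reshape(-1,1,2).astype(np.float64),K,np.array(im['dist'],float)).reshape(h,w,2)
    d=im['depth'].astype(float); c=np.dstack([p*d[...,None],d])
    X=(c-np.array(im['t']).ravel())@np.array(im['R']); X[d==0]=np.nan
    return X
E
python3 - <<'E'
from h import *
for n in ['scene','side','wrist']:
    im=snap(n,n+'0'); R=np.array(im['R']); print(n,-R.T@np.array(im['t']).ravel(),R[2])
print(readout.read_state())
E
```

```text
pics
scene [1.0792402  0.84573252 0.95307793] [-0.41332685 -0.65413827 -0.63345405]
side [-0.10901641 -1.13966683  0.84898402] [ 0.43667276  0.75642655 -0.48696589]
wrist [0.13545128 0.61533683 0.37350465] [ 0.30071262 -0.11137801 -0.94718892]
{'clock': 0.15, 'joint_pos': array([-1.24560946,  0.33273801, -0.06472114,  1.4607024 ,  0.02161305,
        1.34990315, -0.08849031]), 'joint_vel': array([-2.60728503e-04, -3.47681153e-03, -1.03297083e-04, -1.70177616e-03,
       -4.08914606e-04, -9.67630523e-04, -3.52593216e-05]), 'tau': array([ 8.38980595e-04, -6.25823522e+01,  4.92572214e-02, -3.91849887e+01,
        1.63054874e-02,  7.55169138e-03,  5.06005119e-05]), 'ee_pos': array([0.2129345 , 0.58740723, 0.30331362]), 'ee_rot': array([-6.68644789e-05,  1.72994462e-01,  9.84922656e-01, -5.23222789e-04]), 'force': array([-0.62760065,  0.07212549,  0.25557355]), 'moment': array([-0.02379378,  0.02091314,  0.04830294]), 'finger_force': 0.0, 'opening': 0.08559245802614548}
```

View pics/scene0.png

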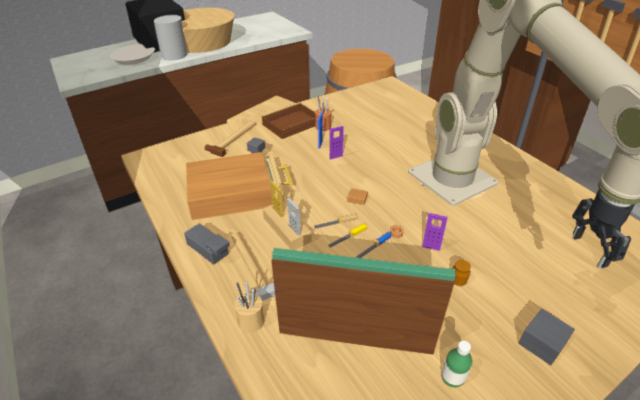

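View pics/side0.png

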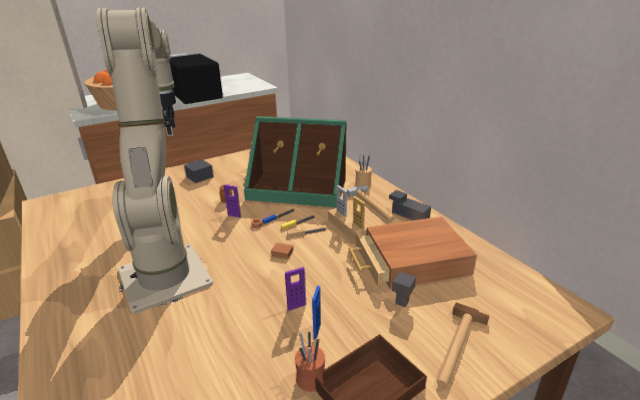

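Scene shows the cabinet at (360,300) from behind, chest (230,185), rack with brass and steel plates (285,205), and wood, yellow and blue files (340–380, 215–245). Side shows the cabinet openings and hooks at (280,145) and (322,148), chest (420,250), rack (350,215).

```bash
cat >> h.py <<'E'
def top(ims,x0,x1,y0,y1,s,zmax=1,zmin=-.02):
    # orthographic top view; rows: x decreasing downward, cols: y decreasing rightward
    H,W=int((x1-x0)/s),int((y1-y0)/s); P=np.vstack([cloud(i).reshape(-1,3) for i in ims]); C=np.vstack([i['pixels'].reshape(-1,3) for i in ims])
    m=np.isfinite(P[:,0])&(P[:,2]<zmax)&(P[:,2]>zmin); P,C=P[m],C[m]; o=np.argsort(P[:,2]); P,C=P[o],C[o]
    r=((x1-P[:,0])/s).astype(int); c=((y1-P[:,1])/s).astype(int); k=(r>=0)&(r<H)&(c>=0)&(c<W)
    I=np.zeros((H,W,3),np.uint8); I[r[k],c[k]]=C[k]; return I
E
python3 - <<'E'
from h import *
ims=[dict(np.load(f'pics/{n}0.npz')) for n in ['scene','side']]
I=top(ims,0.1,1.1,-.6,.7,.0025,.5)
for k in range(0,13): cv2.putText(I,f'{.7-k*.1:.1f}',(k*40,10),0,.3,(255,255,255)); cv2.line(I,(k*40,0),(k*40,400),(255,0,255) if 0 else (120,120,120),1)
for k in range(0,10): cv2.putText(I,f'{1.1-k*.1:.1f}',(0,k*40+10),0,.3,(255,255,255)); cv2.line(I,(0,k*40),(520,k*40),(120,120,120),1)
cv2.imwrite('pics/top0.png',cv2.resize(I,(780,600)))
E
```

```text
(no output)
```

View pics/top0.png

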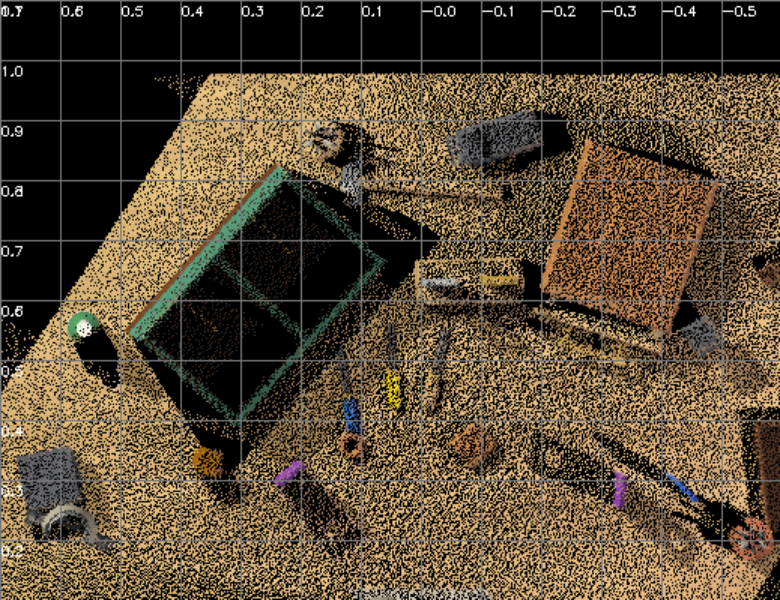

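Top map shows three files (blue at px (350,410), yellow (393,385), wood (430,380)), collar just behind the blue handle, rack (470,285), chest turned about -15°, cabinet turned about 45°.

Run:
```python
from h import *
ims=[dict(np.load(f'pics/{n}0.npz')) for n in ['scene','side']]
P=np.vstack([cloud(i).reshape(-1,3) for i in ims]); C=np.vstack([i['pixels'].reshape(-1,3) for i in ims]).astype(int)
m=np.isfinite(P[:,0]); P,C=P[m],C[m]; hsv=cv2.cvtColor(C.astype(np.uint8)[None],cv2.COLOR_BGR2HSV)[0].astype(int)
def box(x0,x1,y0,y1,z0,z1): return (P[:,0]>x0)&(P[:,0]<x1)&(P[:,1]>y0)&(P[:,1]<y1)&(P[:,2]>z0)&(P[:,2]<z1)
def rect(n,m):
    if m.sum()<5: print(n,'few',m.sum());return
    r=cv2.minAreaRect(P[m][:,:2].astype(np.float32)*1000); print(n,m.sum(),np.round(r[0]),np.round(r[1]),round(r[2],1),'z',np.round(np.percentile(P[m][:,2],[2,50,98]),3), 'med',np.round(P[m].mean(0),3))
rect('chest',box(.5,.95,-.5,-.15,.07,.09))
rect('handle?',box(.45,.65,-.42,-.15,.035,.05))
rect('rack',box(.55,.7,-.2,.05,.034,.044))
rect('plates',box(.55,.7,-.2,.05,.1,.2))
rect('steel',box(.55,.7,-.08,.05,.1,.2)); rect('brass',box(.55,.7,-.2,-.08,.1,.2))
H=hsv[:,0];S=hsv[:,1];V=hsv[:,2]
rect('blue',box(.37,.5,.05,.2,.006,.03)&(H>100)&(H<125)&(S>120))
rect('yellow',box(.37,.55,0,.1,.006,.03)&(H>22)&(H<33)&(S>200))
rect('wood',box(.37,.55,-.06,.02,.012,.03))
rect('darkB',box(.3,.62,.075,.2,.001,.02)&(V<110))
rect('darkY',box(.3,.62,.025,.075,.001,.02)&(V<110))
rect('darkW',box(.3,.62,-.06,.02,.001,.02)&(V<110))
rect('collar',box(.3,.42,.07,.17,.005,.03)&((H<14))&(S>120)&(C[:,0]<130))
g=(H>70)&(H<90)&(S>90)
rect('green sill',box(.3,.9,-.05,.5,.04,.055)&g)
rect('rail',box(.3,1,-.05,.6,.265,.285)&g)
b=box(.4,.85,.05,.5,.1,.2)&(H>15)&(H<30)&(S>100)&(V>80)
Q=P[b];print(len(Q));
if len(Q)>10:
    _,l,c=cv2.kmeans(Q[:,:2].astype(np.float32),2,None,(3,50,1e-5),5,0);
    for k in (0,1): q=Q[l.ravel()==k];print(len(q),c[k],q[:,:].min(0),q.max(0))
```

```text
chest 7276 [ 694. -370.] [366. 282.] 68.6 z [0.071 0.075 0.084] med [ 0.696 -0.352  0.075]
handle? 601 [ 565. -271.] [281. 112.] 67.6 z [0.036 0.043 0.05 ] med [ 0.553 -0.282  0.043]
rack 1083 [629. -94.] [211.  89.] 86.3 z [0.035 0.04  0.044] med [ 0.632 -0.077  0.04 ]
plates 479 [631. -81.] [ 16. 159.] 1.7 z [0.101 0.127 0.142] med [ 0.631 -0.082  0.125]
steel 235 [630. -32.] [62. 14.] 89.1 z [0.101 0.128 0.142] med [ 0.63  -0.031  0.125]
brass 244 [ 632. -130.] [62. 15.] 88.6 z [0.101 0.126 0.142] med [ 0.632 -0.13   0.125]
blue 121 [407. 116.] [53. 23.] 5.3 z [0.006 0.014 0.018] med [0.407 0.116 0.014]
yellow 84 [451.  46.] [54. 20.] 5.2 z [0.008 0.014 0.019] med [0.45  0.048 0.014]
wood 135 [423. -24.] [117.  46.] 12.6 z [0.012 0.015 0.02 ] med [ 0.445 -0.018  0.016]
darkB 300 [468. 144.] [108. 305.] 89.4 z [0.001 0.007 0.019] med [0.508 0.14  0.008]
darkY 92 [523.  47.] [75. 20.] 4.7 z [0.001 0.005 0.009] med [0.525 0.049 0.005]
darkW 48 [515. -33.] [16. 73.] 74.1 z [0.001 0.005 0.01 ] med [ 0.518 -0.036  0.005]
collar 161 [357. 114.] [46. 38.] 58.4 z [0.005 0.014 0.021] med [0.357 0.115 0.014]
green sill 244 [533. 192.] [ 26. 366.] 48.2 z [0.04  0.046 0.053] med [0.53  0.187 0.046]
rail 1904 [674. 350.] [ 34. 372.] 48.2 z [0.266 0.274 0.277] med [0.676 0.356 0.273]
142
82 [0.5816071  0.42164043] [0.54513838 0.33937251 0.11502197] [0.62203268 0.49103498 0.19994158]
60 [0.7341416 0.2737982] [0.67816452 0.16681242 0.11013671] [0.84531875 0.30812308 0.17315344]
```

Emit:
move_arm(plan=[{"grip":-1,"xyz":[144,-419,40],"spin":-0.8},{"grip":-1,"xyz":[144,-419,40],"spin":-0.8},{"grip":-1,"xyz":[144,-419,40],"spin":-0.8},{"grip":-1,"xyz":[144,-419,40],"spin":-0.8},{"grip":-1,"xyz":[144,-419,40],"spin":-0.8},{"grip":-1,"xyz":[144,-419,40],"spin":-0.8},{"grip":-1,"xyz":[287,-838,30],"spin":-1.57},{"grip":-1,"xyz":[287,-838,30],"spin":-1.57},{"grip":-1,"xyz":[287,-838,30],"spin":-1.57},{"grip":-1,"xyz":[287,-838,30],"spin":-1.57},{"grip":-1,"xyz":[287,-838,30],"spin":-1.57},{"grip":-1,"xyz":[287,-838,30],"spin":-1.57}])

```text
clock: 1.35
ee_pos: [0.4072, 0.0189, 0.3325]
ee_rot: [-0.0, 0.82, 0.572, 0.0]
force: [3.0, 0.6, 0.2]
opening: 0.0853
finger_force: 0.0
```

Run:
```python
from h import *
im=snap('wrist','w1'); s=readout.read_state(); print(s['ee_pos'],s['ee_rot'])
```

```text
[0.40898813 0.01140174 0.3328345 ] [8.87202997e-04 8.21893581e-01 5.69640178e-01 4.70575767e-04]
```

Emit:
move_arm(plan=[{"grip":-1,"xyz":[70,-240,-60],"spin":-0.5},{"grip":-1,"xyz":[70,-240,-60],"spin":-0.5},{"grip":-1,"xyz":[70,-240,-60],"spin":-0.5},{"grip":-1,"xyz":[70,-240,-60],"spin":-0.5},{"grip":-1,"xyz":[70,-240,-60],"spin":-0.5},{"grip":-1,"xyz":[70,-240,-60],"spin":-0.5},{"grip":-1,"xyz":[70,-240,-60],"spin":-0.5},{"grip":-1,"xyz":[70,-240,-60],"spin":-0.5}])

```text
clock: 2.2
ee_pos: [0.4772, -0.2178, 0.2724]
ee_rot: [-0.0, 0.935, 0.354, -0.0]
force: [0.5, 0.7, -0.1]
opening: 0.0852
finger_force: 0.0
```

Run:
```python
from h import *
im=snap('wrist','w2'); s=readout.read_state(); print(s['ee_pos'],s['ee_rot'])
a=cv2.imread('pics/w1.png');cv2.imwrite('pics/w12.png',cv2.resize(np.vstack([a,im['pixels']]),(480,600)))
```

```text
[ 0.47730902 -0.21738569  0.272682  ] [-3.82915893e-04  9.34894651e-01  3.54924936e-01  3.66823933e-04]
```

View pics/w12.png

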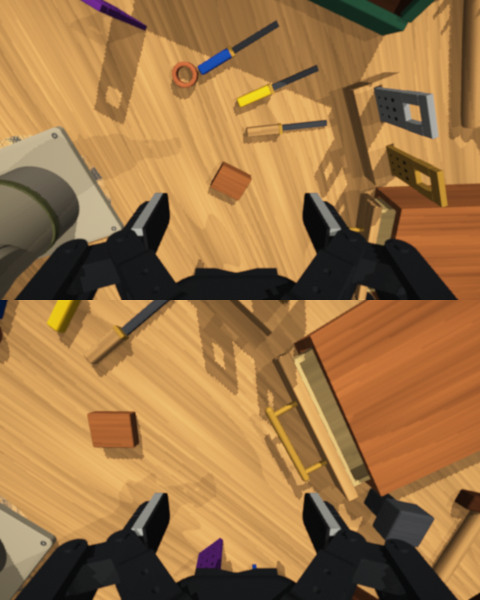

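w1 (top half) shows the three files at (250,45), (275,85), (285,128) and no red one. w2 shows the brass handle from (268,408) to (322,475), with the drawer face behind it and a grey block by the chest's right corner.

Run:
```python
from h import *
im=dict(np.load('pics/w2.npz')); X=cloud(im); P=X.reshape(-1,3); hsv=cv2.cvtColor(im['pixels'],cv2.COLOR_BGR2HSV).reshape(-1,3).astype(int)
u,v=np.meshgrid(np.arange(640),np.arange(400)); u=u.ravel();v=v.ravel()
m=(u>345)&(u<440)&(v>130)&(v<250)&(P[:,2]>.034)&(P[:,2]<.052)
q=P[m]; # handle: distances in line
r=cv2.minAreaRect(q[:,:2].astype(np.float32)*1000); print('handle',m.sum(),r,q[:,2].max())
c=(P[:,2]>.070)&(P[:,2]<.082)&(u>380)
# chest top front-left: fit edges using plane points mask
t=np.zeros((400,640),np.uint8); t.ravel()[c]=255
cn=max(cv2.findContours(t,0,2)[0],key=cv2.contourArea); ap=cv2.approxPolyDP(cn,4,True)[:,0]
for a in ap: print(a,np.round(X[a[1],a[0]],3))
L=(P[:,2]>.040)&(P[:,2]<.062)&(u>380)&(u<500)&(P[:,0]>.5)
q=P[L];print('face',cv2.minAreaRect(q[:,:2].astype(np.float32)*1000))
```

```text
handle 1966 ((530.9808959960938, -290.9062194824219), (121.32357025146484, 62.6512565612793), 67.35941314697266) 0.05197362118039478
[639   0] [ 0.75  -0.303  0.074]
[490   0] [ 0.675 -0.219  0.074]
[412  48] [ 0.614 -0.2    0.073]
[508 261] [ 0.547 -0.41   0.075]
[639 200] [ 0.664 -0.446  0.077]
face ((559.6904907226562, -303.0670471191406), (317.12469482421875, 110.87748718261719), 53.729251861572266)
```

Run:
```python
from h import *
im=dict(np.load('pics/w2.npz')); P=cloud(im).reshape(-1,3)
o=np.array([.5805,-.305]);a=np.radians(-17.7);R=np.array([[np.cos(a),np.sin(a)],[-np.sin(a),np.cos(a)]])
L=(P[:,:2]-o)@R.T; m=(P[:,2]>.025)&(P[:,2]<.068)&(abs(L[:,1])<.15)&(L[:,0]>-.16)&(L[:,0]<.0)
h,e=np.histogram(L[m,0],np.arange(-.16,.005,.005))
for k in range(len(h)):
    s=m&(L[:,0]>=e[k])&(L[:,0]<e[k+1])
    if h[k]: print(round(e[k],3),h[k],np.round([P[s,2].max(),L[s,1].min(),L[s,1].max()],3))
s=m&(L[:,0]<-.045)&(P[:,2]>.038)
k=np.polyfit(L[s,1],L[s,0],1);print(k,np.degrees(k[0]))
```

```text
-0.08 390 [ 0.049 -0.057  0.061]
-0.075 564 [ 0.049 -0.058  0.061]
-0.07 292 [ 0.048 -0.057  0.059]
-0.065 83 [ 0.047 -0.049  0.052]
-0.06 79 [ 0.047 -0.049  0.051]
-0.055 83 [ 0.047 -0.049  0.052]
-0.05 81 [ 0.047 -0.049  0.052]
-0.045 84 [ 0.047 -0.049  0.051]
-0.04 1930 [ 0.065 -0.105  0.108]
-0.035 1213 [ 0.065 -0.106  0.15 ]
-0.03 1362 [ 0.065 -0.106  0.15 ]
-0.025 766 [ 0.065 -0.105  0.15 ]
-0.02 779 [ 0.056 -0.095  0.15 ]
-0.015 216 [ 0.055 -0.095  0.15 ]
-0.01 226 [ 0.055 -0.095  0.15 ]
-0.005 612 [ 0.068 -0.15   0.15 ]
[ 0.00352835 -0.06919433] 0.2021598023057471
```

Emit:
move_arm(plan=[{"grip":0.38,"xyz":[33,-64,-50],"spin":0.54},{"grip":0.38,"xyz":[33,-64,-50],"spin":0.54},{"grip":0.38,"xyz":[33,-64,-50],"spin":0.54},{"grip":0.38,"xyz":[33,-64,-50],"spin":0.54},{"grip":0.38,"xyz":[33,-64,-50],"spin":0.54},{"grip":0.38,"xyz":[33,-64,-90],"spin":0.54},{"grip":0.38,"xyz":[33,-64,-130],"spin":0.54},{"grip":0.38,"xyz":[33,-64,-155],"spin":0.54},{"grip":0.38,"xyz":[33,-64,-177],"spin":0.54},{"grip":0.8,"xyz":[33,-64,-177],"spin":0.54},{"grip":1,"xyz":[33,-64,-177],"spin":0.54},{"grip":1,"xyz":[33,-64,-177],"spin":0.54}], squeeze=30)

```text
clock: 3.45
ee_pos: [0.5095, -0.2808, 0.0947]
ee_rot: [-0.002, 0.807, 0.591, -0.0]
force: [0.8, 3.8, -24.6]
opening: 0.0096
finger_force: 29.6
```

Emit:
move_arm(plan=[{"grip":1,"xyz":[-29,9,0],"spin":0},{"grip":1,"xyz":[-57,18,0],"spin":0},{"grip":1,"xyz":[-86,27,0],"spin":0},{"grip":1,"xyz":[-114,36,0],"spin":0},{"grip":1,"xyz":[-143,45,0],"spin":0},{"grip":1,"xyz":[-157,50,0],"spin":0},{"grip":1,"xyz":[-157,50,0],"spin":0},{"grip":1,"xyz":[-157,50,0],"spin":0}])

```text
clock: 4.25
ee_pos: [0.3523, -0.2301, 0.0953]
ee_rot: [-0.002, 0.807, 0.591, 0.001]
force: [2.9, 11.2, -23.1]
opening: 0.0098
finger_force: 30.2
```

Run:
```python
from h import *
s=readout.read_state();print(s['ee_pos'],s['force'],s['opening'],s['joint_pos'])
```

```text
[ 0.35234797 -0.23014392  0.09534738] [  2.88538762  11.22560381 -23.14699374] 0.009845313863418425 [-0.26220657  0.1652881   0.78647436  2.2199731  -0.16679628  0.81394466
  0.32558291]
```

Emit:
move_arm(plan=[{"grip":0.38,"xyz":[0,0,0],"spin":0},{"grip":0.38,"xyz":[0,0,0],"spin":0},{"grip":0.38,"xyz":[0,0,40],"spin":0},{"grip":0.38,"xyz":[0,0,90],"spin":0},{"grip":0,"xyz":[10,20,130],"spin":0},{"grip":0,"xyz":[58,140,190],"spin":-0.8},{"grip":0,"xyz":[58,140,190],"spin":-0.8},{"grip":0,"xyz":[58,140,190],"spin":-0.8},{"grip":0,"xyz":[58,140,190],"spin":-0.8},{"grip":0,"xyz":[58,140,190],"spin":-0.8},{"grip":0,"xyz":[58,140,190],"spin":-0.8}])

```text
clock: 5.35
ee_pos: [0.412, -0.0933, 0.2871]
ee_rot: [0.0, 0.974, 0.226, 0.002]
force: [0.3, -0.1, 0.1]
opening: 0.0423
finger_force: 0.0
```

Run:
```python
from h import *
im=snap('wrist','w3'); s=readout.read_state(); print(s['ee_pos'],s['ee_rot'])
```

```text
[ 0.41189288 -0.09345615  0.28697659] [3.48433335e-04 9.74740389e-01 2.23334688e-01 1.63392281e-03]
```

View pics/w3.png

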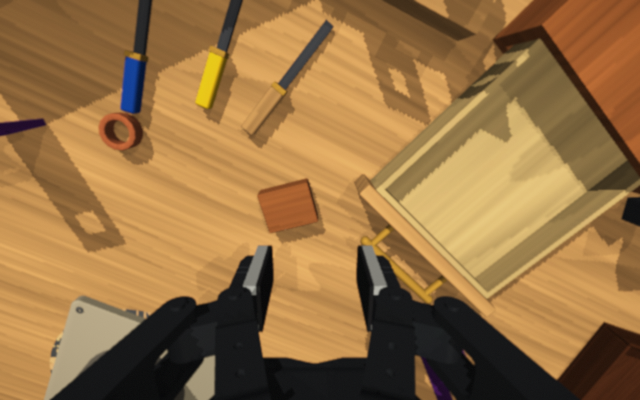

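w3 shows the open, empty drawer (500,190), files: blue (132,85), yellow (210,80), wood (262,110), collar (120,130), offcut (288,205).

```bash
cat >> h.py <<'E'
def files(im):
    # handle and blade centroids from pixels, put on planes z=.016/.006 by depth cloud
    X=cloud(im); hsv=cv2.cvtColor(im['pixels'],cv2.COLOR_BGR2HSV); P=X.reshape(-1,3); out={}
    Z=X[...,2]; roi=(X[...,0]>.3)&(X[...,0]<.7)&(X[...,1]>-.15)&(X[...,1]<.25)
    H,S,V=[hsv[...,i].astype(int) for i in range(3)]
    M={'blue':(H>100)&(H<125)&(S>120)&(Z>.010)&(Z<.022),'yellow':(H>20)&(H<35)&(S>190)&(Z>.010)&(Z<.022),
       'wood':(Z>.012)&(Z<.0185)&(H>8)&(H<25)&(S<170)}
    for n,m in M.items():
        m=(m&roi).astype(np.uint8); k,l,st,_=cv2.connectedComponentsWithStats(m)
        for i in range(1,k):
            if st[i,4]<60: continue
            q=X[l==i]; r=cv2.minAreaRect(q[:,:2].astype(np.float32)*1000)
            d=np.linalg.svd(q[:,:2]-q[:,:2].mean(0),full_matrices=False)[2][0]; d=d*np.sign(d[0])
            if 40<max(r[1])<75 and min(r[1])<30: print(n,st[i,4],'centre',np.round(r[0],1),np.round(r[1],1),'yaw',round(np.degrees(np.arctan2(d[1],d[0])),1),'z',round(float(q[:,2].mean()),4))
E
python3 - <<'E'
from h import *
im=dict(np.load('pics/w3.npz')); files(im); X=cloud(im)
# blade tips
for n,(u,v) in {'woodtip':(328,24),'woodfront':(283,87)}.items(): print(n,np.round(np.nanmedian(X[v-1:v+2,u-1:u+2].reshape(-1,3),0),3))
# drawer in chest frame
P=X.reshape(-1,3);o=np.array([.5805,-.305]);a=np.radians(-17.6);R=np.array([[np.cos(a),np.sin(a)],[-np.sin(a),np.cos(a)]])
L=(P[:,:2]-o)@R.T
m=(abs(L[:,1])<.05)&(L[:,0]>-.3)&(L[:,0]<.0)
for e in np.arange(-.26,-.15,.004):
    s=m&(L[:,0]>=e)&(L[:,0]<e+.004)
    if s.any(): print(round(e,3),s.sum(),np.round(np.percentile(P[s,2],[10,50,90]),3))
f=(P[:,2]>.018)&(P[:,2]<.026)&(L[:,0]>-.18)&(L[:,0]<-.05);print('floor y',np.percentile(L[f,1],[1,99]),np.median(P[f,2]))
E
```

```text
blue 872 centre [407.7 116.3] [53.2 15.4] yaw 9.7 z 0.0151
yellow 907 centre [448.2  44.7] [55.8 16.2] yaw 3.5 z 0.0156
wood 150 centre [ 596.  -118.1] [ 1.3 63.9] yaw -88.2 z 0.0151
wood 794 centre [443.9 -15.5] [16.  55.7] yaw -13.5 z 0.0159
woodtip [ 0.551 -0.041  0.006]
woodfront [ 0.476 -0.026  0.006]
-0.26 55 [-0.     0.001  0.001]
-0.256 23 [-0.     0.     0.002]
-0.252 14 [-0.001  0.     0.002]
-0.248 37 [0.    0.044 0.046]
-0.244 290 [-0.     0.002  0.048]
-0.24 429 [0.    0.046 0.048]
-0.236 370 [-0.     0.002  0.046]
-0.232 235 [-0.     0.001  0.045]
-0.228 228 [-0.     0.001  0.045]
-0.224 233 [-0.     0.001  0.045]
-0.22 234 [-0.     0.001  0.045]
-0.216 206 [-0.     0.001  0.045]
-0.212 37 [0.043 0.046 0.046]
-0.208 66 [0.046 0.062 0.063]
-0.204 299 [0.062 0.063 0.064]
-0.2 311 [0.062 0.063 0.064]
-0.196 313 [0.062 0.063 0.064]
-0.192 363 [0.053 0.061 0.063]
-0.188 325 [0.052 0.053 0.054]
-0.184 342 [0.022 0.023 0.052]
-0.18 266 [0.022 0.023 0.024]
-0.176 269 [0.022 0.023 0.023]
-0.172 270 [0.022 0.023 0.024]
-0.168 267 [0.022 0.023 0.024]
-0.164 274 [0.022 0.023 0.024]
-0.16 275 [0.022 0.023 0.024]
-0.156 274 [0.022 0.023 0.023]
-0.152 274 [0.022 0.023 0.023]
floor y [-0.31630917  0.09605939] 0.022705177518846
```

Emit:
move_arm(plan=[{"grip":0,"xyz":[49,74,-120],"spin":-0.684},{"grip":0,"xyz":[49,74,-120],"spin":-0.684},{"grip":0,"xyz":[49,74,-120],"spin":-0.684},{"grip":0,"xyz":[49,74,-120],"spin":-0.684},{"grip":0,"xyz":[49,74,-120],"spin":-0.684},{"grip":0,"xyz":[49,74,-160],"spin":-0.684},{"grip":0,"xyz":[49,74,-190],"spin":-0.684},{"grip":0,"xyz":[49,74,-210],"spin":-0.684},{"grip":0,"xyz":[49,74,-210],"spin":-0.684},{"grip":0.8,"xyz":[49,74,-210],"spin":-0.684},{"grip":0.9,"xyz":[49,74,-210],"spin":-0.684},{"grip":0.9,"xyz":[49,74,-210],"spin":-0.684}], squeeze=30)

```text
clock: 6.6
ee_pos: [0.4615, -0.019, 0.0772]
ee_rot: [-0.0, 0.994, -0.11, 0.002]
force: [-0.5, -1.1, 8.5]
opening: 0.0151
finger_force: 30.4
```

Emit:
move_arm(plan=[{"grip":0.9,"xyz":[0,0,50],"spin":0},{"grip":0.9,"xyz":[0,0,100],"spin":0},{"grip":0.9,"xyz":[62,-289,170],"spin":1.497},{"grip":0.9,"xyz":[62,-289,170],"spin":1.497},{"grip":0.9,"xyz":[62,-289,170],"spin":1.497},{"grip":0.9,"xyz":[62,-289,170],"spin":1.497},{"grip":0.9,"xyz":[62,-289,170],"spin":1.497},{"grip":0.9,"xyz":[62,-289,170],"spin":1.497},{"grip":0.9,"xyz":[62,-289,170],"spin":1.497},{"grip":0.9,"xyz":[62,-289,170],"spin":1.497},{"grip":0.9,"xyz":[62,-289,170],"spin":1.497},{"grip":0.9,"xyz":[62,-289,170],"spin":1.497}])

```text
clock: 7.8
ee_pos: [0.5221, -0.3084, 0.2463]
ee_rot: [0.0, 0.839, 0.544, 0.0]
force: [0.2, 0.2, -0.1]
opening: 0.015
finger_force: 29.6
```

Emit:
move_arm(plan=[{"grip":0.9,"xyz":[0,0,0],"spin":0},{"grip":0.9,"xyz":[0,0,-50],"spin":0},{"grip":0.9,"xyz":[0,0,-90],"spin":0},{"grip":0.9,"xyz":[0,0,-120],"spin":0},{"grip":0.9,"xyz":[0,0,-135],"spin":0},{"grip":0.9,"xyz":[0,0,-146],"spin":0},{"grip":0.9,"xyz":[0,0,-146],"spin":0}])

```text
clock: 8.5
ee_pos: [0.5228, -0.3082, 0.1]
ee_rot: [0.001, 0.841, 0.541, 0.0]
force: [-0.3, -1.4, 0.1]
opening: 0.015
finger_force: 30.4
```

Emit:
move_arm(plan=[{"grip":0.9,"xyz":[0,0,0],"spin":0.122},{"grip":0.9,"xyz":[0,0,-1],"spin":0.122},{"grip":0.9,"xyz":[0,0,-2],"spin":0.122},{"grip":0.3,"xyz":[0,0,-1],"spin":0.122},{"grip":0.3,"xyz":[0,0,-1],"spin":0.122},{"grip":0.3,"xyz":[0,0,40],"spin":0.122},{"grip":0.3,"xyz":[0,0,90],"spin":0.122},{"grip":0.3,"xyz":[-20,30,140],"spin":0},{"grip":0,"xyz":[-60,80,185],"spin":-0.15},{"grip":0,"xyz":[-100,130,185],"spin":-0.3},{"grip":0,"xyz":[-111,180,185],"spin":-0.45},{"grip":0,"xyz":[-111,214,185],"spin":-0.6}])

```text
clock: 9.7
ee_pos: [0.4251, -0.142, 0.2811]
ee_rot: [-0.0, 0.954, 0.301, 0.001]
force: [1.2, 1.1, 0.8]
opening: 0.0425
finger_force: 0.0
```

```bash
cat >> h.py <<'E'
def look(tag):
    im=snap('wrist',tag); s=readout.read_state(); n=s['ee_rot']; print('tcp',np.round(s['ee_pos'],4),'tooly',round(2*np.degrees(np.arctan2(n[2],n[1]))-90,1)); return im
E
python3 - <<'E'
from h import *
files(look('w4'))
E
```

```text
tcp [ 0.4247 -0.1361  0.2812] tooly -55.6
blue 1093 centre [407.9 115.8] [53.1 17.8] yaw 9.7 z 0.015
yellow 1056 centre [448.3  44.8] [55.5 16. ] yaw 3.4 z 0.0153
wood 125 centre [ 596.  -123.9] [ 1.3 51.6] yaw -88.3 z 0.0153
```

View pics/w4.png

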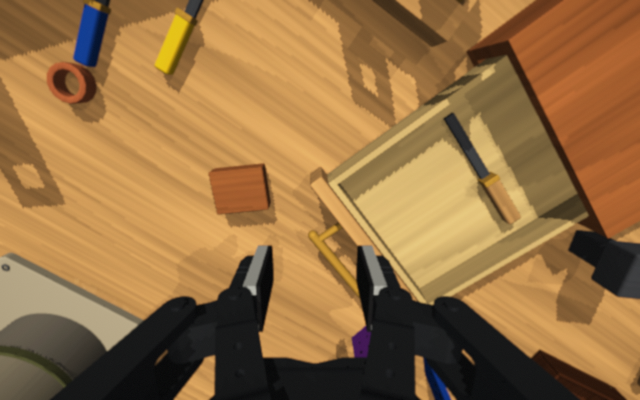

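Wood file lies flat at (480,170) in the drawer, tip to the left. Yellow next.

Emit:
move_arm(plan=[{"grip":0,"xyz":[42,182,-110],"spin":-0.545},{"grip":0,"xyz":[42,182,-110],"spin":-0.545},{"grip":0,"xyz":[42,182,-110],"spin":-0.545},{"grip":0,"xyz":[42,182,-110],"spin":-0.545},{"grip":0,"xyz":[42,182,-110],"spin":-0.545},{"grip":0,"xyz":[42,182,-150],"spin":-0.545},{"grip":0,"xyz":[42,182,-185],"spin":-0.545},{"grip":0,"xyz":[42,182,-204],"spin":-0.545},{"grip":0,"xyz":[42,182,-204],"spin":-0.545},{"grip":0.8,"xyz":[42,182,-204],"spin":-0.545},{"grip":0.9,"xyz":[42,182,-204],"spin":-0.545},{"grip":0.9,"xyz":[42,182,-204],"spin":-0.545}])

```text
clock: 10.95
ee_pos: [0.4693, 0.0393, 0.0778]
ee_rot: [-0.001, 0.999, 0.036, 0.001]
force: [-0.4, -0.9, 5.4]
opening: 0.0151
finger_force: 32.1
```

Emit:
move_arm(plan=[{"grip":0.9,"xyz":[0,0,50],"spin":0},{"grip":0.9,"xyz":[0,-20,95],"spin":0},{"grip":0.9,"xyz":[6,-332,130],"spin":1.192},{"grip":0.9,"xyz":[6,-332,130],"spin":1.192},{"grip":0.9,"xyz":[6,-332,130],"spin":1.192},{"grip":0.9,"xyz":[6,-332,130],"spin":1.192},{"grip":0.9,"xyz":[6,-332,130],"spin":1.192},{"grip":0.9,"xyz":[6,-332,130],"spin":1.192},{"grip":0.9,"xyz":[6,-332,130],"spin":1.192},{"grip":0.9,"xyz":[6,-332,130],"spin":1.192},{"grip":0.9,"xyz":[6,-332,130],"spin":1.192},{"grip":0.9,"xyz":[6,-332,130],"spin":1.192}])

```text
clock: 12.15
ee_pos: [0.4742, -0.2936, 0.207]
ee_rot: [-0.0, 0.806, 0.591, 0.0]
force: [-0.0, 0.2, -0.2]
opening: 0.0151
finger_force: 31.4
```

Run:
```python
from h import *
look('w5')
```

```text
tcp [ 0.4743 -0.2929  0.2068] tooly -17.7
```

Emit:
move_arm(plan=[{"grip":0.9,"xyz":[0,0,-50],"spin":0},{"grip":0.9,"xyz":[0,0,-90],"spin":0},{"grip":0.9,"xyz":[0,0,-107],"spin":0},{"grip":0.9,"xyz":[0,0,-108],"spin":0},{"grip":0.3,"xyz":[0,0,-107],"spin":0},{"grip":0.3,"xyz":[0,0,-107],"spin":0},{"grip":0.3,"xyz":[0,0,-60],"spin":0},{"grip":0.3,"xyz":[0,0,-10],"spin":0},{"grip":0,"xyz":[0,30,30],"spin":-0.15},{"grip":0,"xyz":[-35,280,60],"spin":-1.1},{"grip":0,"xyz":[-35,280,60],"spin":-1.1},{"grip":0,"xyz":[-35,280,60],"spin":-1.1}])

```text
clock: 13.4
ee_pos: [0.4575, -0.1373, 0.2522]
ee_rot: [-0.001, 0.934, 0.358, 0.001]
force: [0.3, 0.7, -0.3]
opening: 0.0427
finger_force: 0.0
```

Emit:
move_arm(plan=[{"grip":0,"xyz":[-10,100,0],"spin":-0.65},{"grip":0,"xyz":[-10,100,0],"spin":-0.65},{"grip":0,"xyz":[-10,100,0],"spin":-0.65},{"grip":0,"xyz":[-10,100,0],"spin":-0.65},{"grip":0,"xyz":[-10,100,0],"spin":-0.65}])

```text
clock: 13.9
ee_pos: [0.4478, -0.0381, 0.2518]
ee_rot: [-0.001, 0.999, 0.042, 0.001]
force: [-0.1, -0.5, 0.4]
opening: 0.0423
finger_force: 0.0
```

Run:
```python
from h import *
files(look('w6'))
```

```text
tcp [ 0.4478 -0.0385  0.2517] tooly -85.5
blue 763 centre [407.7 116.3] [53.1 15.5] yaw 9.7 z 0.0152
```

View pics/w6.png

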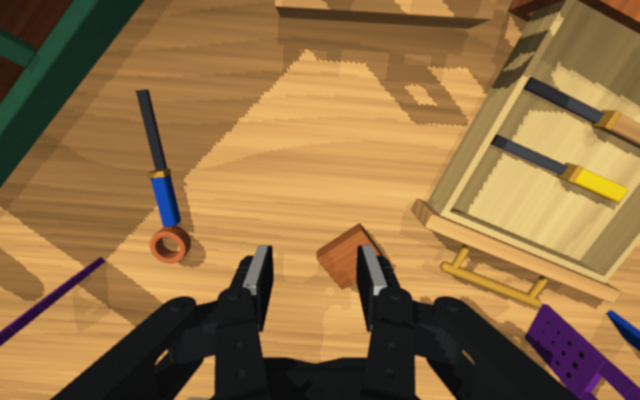

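w6: wood and yellow lie flat in the drawer ((590,110), (560,170)). Blue is at (165,200), just ahead of the collar (170,243).

Emit:
move_arm(plan=[{"grip":0,"xyz":[-22,158,-80],"spin":0.091},{"grip":0,"xyz":[-22,158,-80],"spin":0.091},{"grip":0,"xyz":[-22,158,-80],"spin":0.091},{"grip":0,"xyz":[-22,158,-80],"spin":0.091},{"grip":0,"xyz":[-22,158,-120],"spin":0.091},{"grip":0,"xyz":[-22,158,-155],"spin":0.091},{"grip":0,"xyz":[-22,158,-175],"spin":0.091},{"grip":0,"xyz":[-22,158,-175],"spin":0.091},{"grip":0.8,"xyz":[-22,158,-175],"spin":0.091},{"grip":0.9,"xyz":[-22,158,-175],"spin":0.091},{"grip":0.9,"xyz":[-22,158,-175],"spin":0.091}])

```text
clock: 15.05
ee_pos: [0.4269, 0.1193, 0.0777]
ee_rot: [-0.001, 0.996, 0.09, 0.002]
force: [-1.2, -1.2, 7.8]
opening: 0.0154
finger_force: 31.8
```

Emit:
move_arm(plan=[{"grip":0.9,"xyz":[0,0,50],"spin":0},{"grip":0.9,"xyz":[0,-10,95],"spin":0},{"grip":0.9,"xyz":[2,-397,130],"spin":1.094},{"grip":0.9,"xyz":[2,-397,130],"spin":1.094},{"grip":0.9,"xyz":[2,-397,130],"spin":1.094},{"grip":0.9,"xyz":[2,-397,130],"spin":1.094},{"grip":0.9,"xyz":[2,-397,130],"spin":1.094},{"grip":0.9,"xyz":[2,-397,130],"spin":1.094},{"grip":0.9,"xyz":[2,-397,130],"spin":1.094},{"grip":0.9,"xyz":[2,-397,130],"spin":1.094},{"grip":0.9,"xyz":[2,-397,130],"spin":1.094},{"grip":0.9,"xyz":[2,-397,130],"spin":1.094}])

```text
clock: 16.25
ee_pos: [0.4267, -0.2836, 0.2078]
ee_rot: [0.001, 0.804, 0.595, -0.0]
force: [-0.3, -0.6, -0.6]
opening: 0.0154
finger_force: 30.8
```

Run:
```python
from h import *
look('w7')
```

```text
tcp [ 0.427  -0.2825  0.2074] tooly -17.3
```

Emit:
move_arm(plan=[{"grip":0.9,"xyz":[0,4,-50],"spin":0},{"grip":0.9,"xyz":[0,4,-90],"spin":0},{"grip":0.9,"xyz":[0,4,-107],"spin":0},{"grip":0.9,"xyz":[0,4,-108],"spin":0},{"grip":0.3,"xyz":[0,4,-107],"spin":0},{"grip":0.3,"xyz":[0,4,-107],"spin":0},{"grip":0.3,"xyz":[0,4,-60],"spin":0},{"grip":0.3,"xyz":[0,4,-10],"spin":0},{"grip":0.38,"xyz":[-40,20,40],"spin":0},{"grip":0.38,"xyz":[-40,40,60],"spin":0},{"grip":0.38,"xyz":[-40,40,60],"spin":0}])

```text
clock: 17.4
ee_pos: [0.3884, -0.2366, 0.2709]
ee_rot: [0.002, 0.803, 0.595, 0.003]
force: [0.6, -0.4, -0.2]
opening: 0.0263
finger_force: 0.0
```

Run:
```python
from h import *
im=look('w8'); X=cloud(im)
o=np.array([.5805,-.305]);a=np.radians(-17.6);R=np.array([[np.cos(a),np.sin(a)],[-np.sin(a),np.cos(a)]])
L=(X[...,:2]-o)@R.T; h=(X[...,2]>.032)&(X[...,2]<.044)&(abs(L[...,1])<.085)&(L[...,0]>-.18)&(L[...,0]<-.0)
k,l,st,_=cv2.connectedComponentsWithStats(h.astype(np.uint8))
for i in range(1,k):
    if st[i,4]>150: print(st[i,4],cv2.minAreaRect(L[l==i].astype(np.float32)*1000),np.median(X[l==i][:,2]),im['pixels'][l==i].mean(0))
m=(X[...,2]>.036)&(X[...,2]<.05)&(abs(L[...,1])<.045)&(L[...,0]<-.225)&(L[...,0]>-.27); print('handle L',np.percentile(L[m][:,0],[2,50,98]))
```

```text
tcp [ 0.3884 -0.2371  0.2687] tooly -16.9
842 ((-164.48672485351562, -31.16199493408203), (16.315582275390625, 60.30076217651367), 1.391969084739685) 0.038343162517942966 [148.59382423  88.17458432  59.71971496]
860 ((-112.45755004882812, -35.58854675292969), (16.42523765563965, 60.26240158081055), 0.5952252745628357) 0.03834471512563467 [ 33.04767442 190.44302326 220.99767442]
909 ((-59.48387908935547, -36.21649932861328), (60.93388366699219, 16.750194549560547), 89.30654907226562) 0.03839912435944308 [ 76.47634763 139.6259626  186.38063806]
handle L [-0.25067657 -0.24456998 -0.22901955]
```

View pics/w8.png

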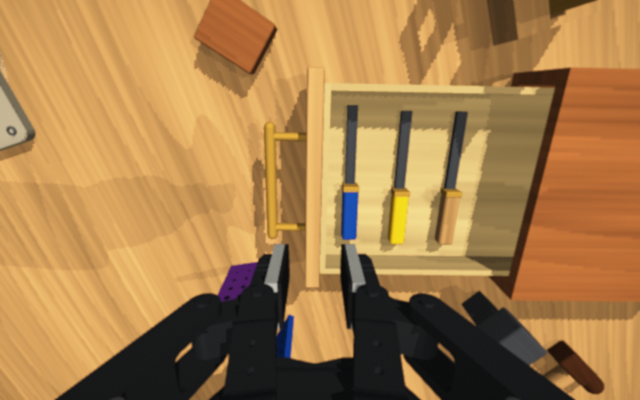

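w8 shows all three files flat and parallel in the drawer, with the handle at (272,180). Grip it and push the drawer shut.

Emit:
move_arm(plan=[{"grip":0.38,"xyz":[-38,7,-40],"spin":0},{"grip":0.38,"xyz":[-38,7,-85],"spin":0},{"grip":0.38,"xyz":[-38,7,-120],"spin":0},{"grip":0.38,"xyz":[-38,7,-150],"spin":0},{"grip":0.38,"xyz":[-38,7,-174],"spin":0},{"grip":0.38,"xyz":[-38,7,-174],"spin":0},{"grip":0.7,"xyz":[-38,7,-174],"spin":0},{"grip":0.9,"xyz":[-38,7,-174],"spin":0},{"grip":0.9,"xyz":[-38,7,-174],"spin":0}])

```text
clock: 18.35
ee_pos: [0.3495, -0.2311, 0.0917]
ee_rot: [-0.001, 0.804, 0.595, -0.0]
force: [0.2, -1.9, -2.2]
opening: 0.0101
finger_force: 29.1
```

Emit:
move_arm(plan=[{"grip":0.9,"xyz":[10,-3,0],"spin":0},{"grip":0.9,"xyz":[26,-8,0],"spin":0},{"grip":0.9,"xyz":[45,-14,0],"spin":0},{"grip":0.9,"xyz":[64,-20,0],"spin":0},{"grip":0.9,"xyz":[83,-26,0],"spin":0},{"grip":0.9,"xyz":[102,-32,0],"spin":0},{"grip":0.9,"xyz":[121,-38,0],"spin":0},{"grip":0.9,"xyz":[138,-44,0],"spin":0},{"grip":0.9,"xyz":[152,-48,0],"spin":0},{"grip":0.9,"xyz":[163,-52,0],"spin":0},{"grip":0.9,"xyz":[172,-55,0],"spin":0},{"grip":0.9,"xyz":[175,-56,0],"spin":0}])

```text
clock: 19.55
ee_pos: [0.5251, -0.288, 0.0918]
ee_rot: [-0.001, 0.804, 0.595, -0.001]
force: [-3.2, -3.9, 2.8]
opening: 0.0098
finger_force: 29.7
```

Emit:
move_arm(plan=[{"grip":0.9,"xyz":[4,-1,0],"spin":0},{"grip":0.9,"xyz":[7,-2,0],"spin":0},{"grip":0.9,"xyz":[7,-2,0],"spin":0}])

```text
clock: 19.85
ee_pos: [0.5316, -0.29, 0.0918]
ee_rot: [-0.0, 0.804, 0.594, -0.001]
force: [-0.9, -5.7, -0.2]
opening: 0.0101
finger_force: 29.5
```

Emit:
move_arm(plan=[{"grip":0.9,"xyz":[3,-1,0],"spin":0},{"grip":0.9,"xyz":[5,-2,0],"spin":0},{"grip":0.9,"xyz":[5,-2,0],"spin":0}])

```text
clock: 20.15
ee_pos: [0.5328, -0.2906, 0.0916]
ee_rot: [-0.005, 0.804, 0.594, -0.003]
force: [-22.3, 4.4, 19.7]
opening: 0.0103
finger_force: 31.8
```

Emit:
move_arm(plan=[{"grip":0.9,"xyz":[-3,1,0],"spin":0},{"grip":0.38,"xyz":[-4,1,0],"spin":0},{"grip":0.38,"xyz":[-4,1,0],"spin":0},{"grip":0.38,"xyz":[-4,1,45],"spin":0},{"grip":0.38,"xyz":[-4,1,95],"spin":0},{"grip":-0.5,"xyz":[20,60,140],"spin":0.15},{"grip":-0.8,"xyz":[40,255,235],"spin":1.1},{"grip":-0.8,"xyz":[40,255,235],"spin":1.1},{"grip":-0.8,"xyz":[40,255,235],"spin":1.1},{"grip":-0.8,"xyz":[40,255,235],"spin":1.1},{"grip":-0.8,"xyz":[40,255,235],"spin":1.1},{"grip":-0.8,"xyz":[40,255,235],"spin":1.1}])

```text
clock: 21.35
ee_pos: [0.5783, -0.0277, 0.3299]
ee_rot: [0.001, 0.39, 0.921, 0.002]
force: [0.9, 0.7, -0.3]
opening: 0.077
finger_force: 0.0
```

Emit:
move_arm(plan=[{"grip":-0.8,"xyz":[0,0,0],"spin":0.9},{"grip":-0.8,"xyz":[0,0,0],"spin":0.9},{"grip":-0.8,"xyz":[0,0,0],"spin":0.9},{"grip":-0.8,"xyz":[0,0,0],"spin":0.9},{"grip":-0.8,"xyz":[0,0,0],"spin":0.9},{"grip":-0.8,"xyz":[0,0,0],"spin":0.9},{"grip":-0.8,"xyz":[0,0,0],"spin":0.9},{"grip":-0.8,"xyz":[0,0,0],"spin":0.9}])

```text
clock: 22.15
ee_pos: [0.5769, -0.0355, 0.327]
ee_rot: [-0.0, -0.039, 0.999, -0.0]
force: [-0.3, -0.4, -0.2]
opening: 0.0769
finger_force: 0.0
```

Run:
```python
from h import *
im=look('w9'); P=cloud(im).reshape(-1,3); print(readout.read_state()['joint_pos'])
for n,a,b in (('steel',-.08,.03),('brass',-.18,-.08)):
    m=(P[:,2]>.118)&(P[:,2]<.15)&(P[:,1]>a)&(P[:,1]<b)&(P[:,0]>.58)&(P[:,0]<.68)
    if m.sum()>20: print(n,m.sum(),cv2.minAreaRect(P[m][:,:2].astype(np.float32)*1000),P[m].mean(0),np.percentile(P[m][:,2],[50,98]))
m=(P[:,2]>.035)&(P[:,2]<.046)&(P[:,1]>-.2)&(P[:,1]<.03)&(P[:,0]>.55)&(P[:,0]<.72);print('rack',cv2.minAreaRect(P[m][:,:2].astype(np.float32)*1000))
```

```text
tcp [ 0.5769 -0.0356  0.327 ] tooly 94.5
[-0.11475775  0.21423636  0.11379159  1.56273796 -0.02348277  1.36692946
  1.65078407]
steel 902 ((627.4779663085938, -30.358612060546875), (8.620524406433105, 54.158023834228516), 1.9053574800491333) [ 0.62575474 -0.03054335  0.13552861] [0.13918205 0.14150594]
brass 967 ((630.6597290039062, -130.22857666015625), (8.872855186462402, 54.3340950012207), 1.9032227993011475) [ 0.62887404 -0.12904717  0.13532645] [0.1388863  0.14164778]
rack ((629.9691162109375, -96.2700424194336), (70.76243591308594, 205.7991485595703), 1.8268028497695923)
```

View pics/w9.png

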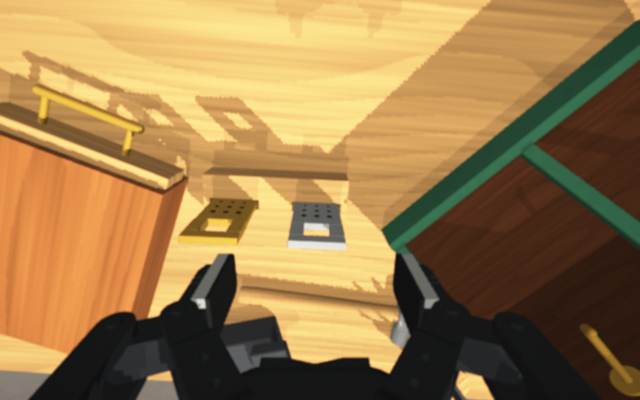

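w9 shows the brass plate (218,222), steel plate (317,225), a shut drawer at left, and the cabinet at right with a hook at (600,350).

Emit:
move_arm(plan=[{"grip":-0.8,"xyz":[51,5,0],"spin":-0.045},{"grip":-0.8,"xyz":[51,5,-40],"spin":-0.045},{"grip":-0.8,"xyz":[51,5,-80],"spin":-0.045},{"grip":-0.8,"xyz":[51,5,-120],"spin":-0.045},{"grip":-0.8,"xyz":[51,5,-150],"spin":-0.045},{"grip":-0.8,"xyz":[51,5,-161],"spin":-0.045},{"grip":-0.8,"xyz":[51,5,-161],"spin":-0.045},{"grip":0,"xyz":[51,5,-161],"spin":-0.045},{"grip":0,"xyz":[51,5,-161],"spin":-0.045},{"grip":0,"xyz":[51,5,-161],"spin":-0.045}], squeeze=45)

```text
clock: 23.2
ee_pos: [0.629, -0.0308, 0.1684]
ee_rot: [0.001, -0.019, 1.0, -0.001]
force: [0.2, 1.0, 7.2]
opening: 0.0534
finger_force: 47.2
```

Run:
```python
from h import *
a,b=[dict(np.load(f'pics/{n}0.npz')) for n in ['scene','side']]
def pts(i):
    X=cloud(i).reshape(-1,3); return X,cv2.cvtColor(i['pixels'],cv2.COLOR_BGR2HSV).reshape(-1,3).astype(int)
Xa,Ha=pts(a); Xb,Hb=pts(b); yaw=np.radians(48.2)
x=np.array([np.cos(yaw),np.sin(yaw)]); y=np.array([-x[1],x[0]]); o=np.array([.676,.352])
def loc(X): d=X[:,:2]-o; return np.c_[d@x,d@y,X[:,2]]
for n,X,H in(('scene',Xa,Ha),('side',Xb,Hb)):
    L=loc(X); g=(H[:,0]>65)&(H[:,0]<95)&(H[:,1]>80)
    m=g&(abs(L[:,0]+.003)<.02)&(abs(L[:,1])<.2)&(X[:,2]>.26)&(X[:,2]<.285)
    if m.sum()>20: r=np.percentile(L[m],[1,50,99],axis=0); print(n,'rail',m.sum(),r.round(4).tolist(),'slope',np.polyfit(L[m,1],L[m,0],1))
    m=g&(abs(L[:,0]+.217)<.02)&(abs(L[:,1])<.2)&(X[:,2]>.02)&(X[:,2]<.06)
    if m.sum()>20: r=np.percentile(L[m],[1,50,99],axis=0); print(n,'sill',m.sum(),r.round(4).tolist(),'slope',np.polyfit(L[m,1],L[m,0],1))
    for s in (-1,1):
        m=(L[:,0]>-.11)&(L[:,0]<-.02)&(abs(L[:,1]-s*.09)<.05)&(L[:,2]>.13)&(L[:,2]<.19)
        if m.sum()>5: print(n,'hook',s,m.sum(),np.percentile(L[m],[2,50,98],axis=0).round(4).tolist())
        m&=(L[:,0]<-.04)
        if m.sum()>5: print(' front',m.sum(),np.percentile(L[m],[2,50,98],axis=0).round(4).tolist())
```

```text
scene rail 1890 [[-0.0075, -0.1809, 0.2618], [0.0075, 0.0062, 0.2739], [0.0123, 0.1829, 0.2775]] slope [0.00151699 0.00512614]
side rail 349 [[-0.0187, -0.1852, 0.2603], [-0.0093, -0.0013, 0.2685], [-0.0001, 0.1794, 0.2763]] slope [ 0.00463303 -0.00928248]
side sill 679 [[-0.2278, -0.1816, 0.0207], [-0.2203, -0.0045, 0.0373], [-0.2055, 0.1799, 0.0572]] slope [ 0.00666067 -0.21993102]
side hook -1 16 [[-0.0992, -0.0959, 0.1591], [-0.0718, -0.0937, 0.1652], [-0.0344, -0.0895, 0.172]]
 front 13 [[-0.0993, -0.0958, 0.1592], [-0.075, -0.0937, 0.1653], [-0.0515, -0.0894, 0.1723]]
side hook 1 20 [[-0.0936, 0.0829, 0.1571], [-0.0667, 0.0866, 0.163], [-0.0225, 0.0903, 0.1711]]
 front 15 [[-0.0939, 0.0837, 0.1569], [-0.0791, 0.0869, 0.1632], [-0.0439, 0.0899, 0.1715]]
```

Emit:
move_arm(plan=[{"grip":0,"xyz":[0,0,20],"spin":0},{"grip":0,"xyz":[0,0,50],"spin":0},{"grip":0,"xyz":[0,0,90],"spin":0},{"grip":0,"xyz":[0,0,130],"spin":0},{"grip":0,"xyz":[-205,232,130],"spin":0.806},{"grip":0,"xyz":[-205,232,130],"spin":0.806},{"grip":0,"xyz":[-205,232,130],"spin":0.806},{"grip":0,"xyz":[-205,232,130],"spin":0.806},{"grip":0,"xyz":[-205,232,130],"spin":0.806},{"grip":0,"xyz":[-205,232,130],"spin":0.806},{"grip":0,"xyz":[-205,232,130],"spin":0.806},{"grip":0,"xyz":[-205,232,130],"spin":0.806}])

```text
clock: 24.4
ee_pos: [0.4219, 0.2024, 0.2968]
ee_rot: [0.001, -0.411, 0.912, -0.001]
force: [-0.0, -0.8, -2.5]
opening: 0.0531
finger_force: 48.4
```

```bash
cat >> h.py <<'E'
YAW=np.radians(48.4);XC=np.array([np.cos(YAW),np.sin(YAW)]);YC=np.array([-XC[1],XC[0]]);O=np.array([.676,.352])
def cab(X): d=X[...,:2]-O; return np.stack([d@XC,d@YC,X[...,2]],-1)
E
python3 - <<'E'
from h import *
im=look('w10'); X=cloud(im); L=cab(X); s=readout.read_state(); print('cab tcp',cab(s['ee_pos']),s['opening'],s['joint_pos'])
for sg in (-1,1):
    m=(L[...,0]>-.11)&(L[...,0]<-.02)&(abs(L[...,1]-sg*.09)<.05)&(L[...,2]>.13)&(L[...,2]<.19)
    if m.sum()>5: print('hook',sg,m.sum(),np.percentile(L[m],[2,50,98],axis=0).round(4).tolist())
H=cv2.cvtColor(im['pixels'],cv2.COLOR_BGR2HSV); g=(H[...,0]>65)&(H[...,0]<95)&(H[...,1]>80)
m=g&(abs(L[...,0]+.217)<.03)&(L[...,2]<.06); print('sill',m.sum(),np.percentile(L[m],[1,50,99],axis=0).round(4).tolist(),np.polyfit(L[m][:,1],L[m][:,0],1))
m=g&(L[...,2]>.07)&(abs(L[...,1])<.03); print('mid stile y',np.percentile(L[m][:,1],[2,50,98]) if m.any() else None)
E
```

```text
tcp [0.4231 0.2008 0.2967] tooly 138.3
cab tcp [-0.28097782  0.08876681  0.29668423] 0.052932848859466274 [-3.69882884e-01 -3.49758753e-04 -1.71535264e-01  1.86002895e+00
  2.33223087e-03  1.28109772e+00  1.87232251e+00]
sill 5895 [[-0.2222, -0.1795, 0.0083], [-0.2205, -0.0467, 0.0471], [-0.2034, 0.184, 0.0592]] [ 0.0040453  -0.21791472]
mid stile y [-0.00614088 -0.00227872  0.00802271]
```

View pics/w10.png

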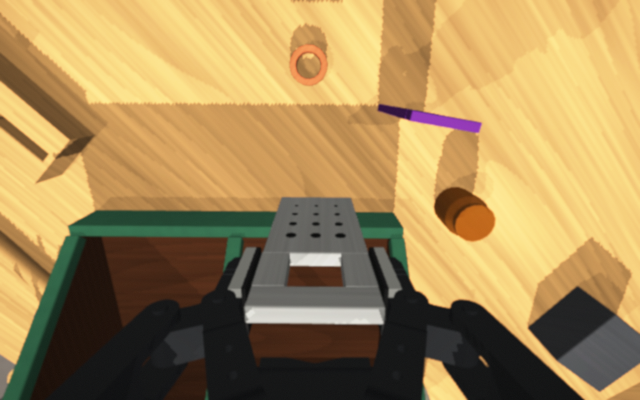

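w10: the steel plate is held upright at (318,260), centred in front of the left opening, with the frame clear. The brown jar is at (470,215).

Emit:
move_arm(plan=[{"grip":0,"xyz":[20,23,-10],"spin":0},{"grip":0,"xyz":[45,51,-25],"spin":0},{"grip":0,"xyz":[70,79,-40],"spin":0},{"grip":0,"xyz":[92,106,-50],"spin":0},{"grip":0,"xyz":[92,106,-66],"spin":0},{"grip":0,"xyz":[92,106,-76],"spin":0},{"grip":0,"xyz":[92,106,-76],"spin":0},{"grip":0,"xyz":[92,106,-76],"spin":0}])

```text
clock: 25.25
ee_pos: [0.5155, 0.3057, 0.2206]
ee_rot: [0.0, -0.408, 0.913, -0.001]
force: [-0.5, 0.4, -2.0]
opening: 0.0532
finger_force: 48.4
```

Run:
```python
from h import *
s=readout.read_state(); print('cab tcp',cab(s['ee_pos']),s['opening'],s['force'])
im=snap('side','s1'); L=cab(cloud(im)); 
m=(L[...,1]>.05)&(L[...,1]<.13)&(L[...,0]>-.17)&(L[...,0]<-.09)&(L[...,2]>.04)&(L[...,2]<.2);print(m.sum(),np.percentile(L[m],[2,50,98],axis=0).round(4).tolist())
c=im['pixels'][90:250,200:380]; cv2.imwrite('pics/s1c.png',cv2.resize(c,(720,640))[:600])
```

```text
cab tcp [-0.14116553  0.08929453  0.22059257] 0.05319804153805044 [-0.54859985  0.37891192 -2.01539367]
428 [[-0.1549, 0.0531, 0.0662], [-0.1464, 0.0872, 0.1334], [-0.1372, 0.1217, 0.195]]
```

View pics/s1c.png

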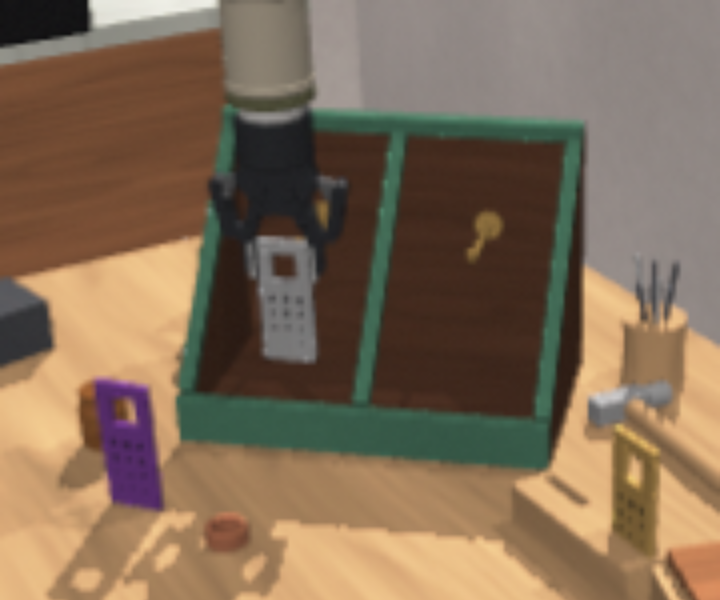

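s1c shows the plate inside the left opening at (287,300), upright. The hook base lies behind the gripper, and the stiles are clear.

Emit:
move_arm(plan=[{"grip":0,"xyz":[13,15,0],"spin":0},{"grip":0,"xyz":[25,29,0],"spin":0},{"grip":0,"xyz":[36,41,0],"spin":0},{"grip":0,"xyz":[45,51,0],"spin":0},{"grip":0,"xyz":[45,51,0],"spin":0}])

```text
clock: 25.8
ee_pos: [0.5606, 0.3588, 0.221]
ee_rot: [0.001, -0.409, 0.912, -0.001]
force: [-0.1, 0.1, -2.9]
opening: 0.0533
finger_force: 48.4
```

Emit:
move_arm(plan=[{"grip":0,"xyz":[0,0,-5],"spin":0},{"grip":0,"xyz":[0,0,-10],"spin":0},{"grip":0,"xyz":[0,0,-13],"spin":0},{"grip":0,"xyz":[0,0,-13],"spin":0}])

```text
clock: 26.2
ee_pos: [0.5596, 0.3574, 0.2066]
ee_rot: [-0.0, -0.409, 0.912, -0.001]
force: [-0.0, -1.1, -1.9]
opening: 0.0534
finger_force: 48.6
```

Emit:
move_arm(plan=[{"grip":0,"xyz":[0,0,-2],"spin":0},{"grip":0,"xyz":[0,0,-4],"spin":0},{"grip":0,"xyz":[0,0,-4],"spin":0}])

```text
clock: 26.5
ee_pos: [0.56, 0.3579, 0.2057]
ee_rot: [0.001, -0.409, 0.912, -0.001]
force: [-8.0, -6.3, 15.8]
opening: 0.0534
finger_force: 50.2
```

Emit:
move_arm(plan=[{"grip":0,"xyz":[0,0,2],"spin":0},{"grip":-0.3,"xyz":[0,0,3],"spin":0},{"grip":-0.6,"xyz":[0,0,3],"spin":0},{"grip":-0.6,"xyz":[0,0,3],"spin":0},{"grip":-0.6,"xyz":[0,0,3],"spin":0}])

```text
clock: 27.0
ee_pos: [0.5599, 0.3581, 0.2059]
ee_rot: [-0.0, -0.409, 0.912, -0.001]
force: [0.7, 0.1, 0.0]
opening: 0.0685
finger_force: 0.0
```

Run:
```python
from h import *
s=readout.read_state(); print('cab tcp',cab(s['ee_pos']),s['opening'],s['force'])
im=snap('side','s2'); L=cab(cloud(im)); 
H=cv2.cvtColor(im['pixels'],cv2.COLOR_BGR2HSV)
m=(L[...,1]>.05)&(L[...,1]<.13)&(L[...,0]>-.12)&(L[...,0]<-.03)&(L[...,2]>.03)&(L[...,2]<.185)&(H[...,1]<70)&(H[...,2]>90);print(m.sum(),np.percentile(L[m],[2,50,98],axis=0).round(4).tolist(),'tilt',np.polyfit(L[m][:,2],L[m][:,0],1),np.polyfit(L[m][:,2],L[m][:,1],1))
c=im['pixels'][110:230,220:370]; cv2.imwrite('pics/s2c.png',cv2.resize(c,(600,480)))
```

```text
cab tcp [-0.07257683  0.09088521  0.20587395] 0.06854480239700698 [0.68246312 0.13299923 0.03252553]
328 [[-0.0853, 0.0615, 0.0517], [-0.0777, 0.0883, 0.1109], [-0.069, 0.1161, 0.1768]] tilt [-0.00560529 -0.07686473] [0.00684948 0.08797159]
```

View pics/s2c.png

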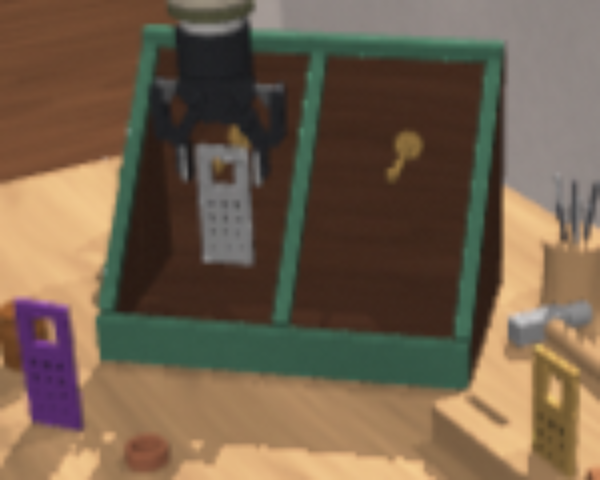

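s2c shows the steel plate hanging on the left hook (225,205) with the hook end visible in its eye and the fingers open. Back out now.

Emit:
move_arm(plan=[{"grip":-0.6,"xyz":[-15,-17,0],"spin":0},{"grip":-0.6,"xyz":[-40,-45,0],"spin":0},{"grip":-0.6,"xyz":[-67,-75,10],"spin":0},{"grip":-0.6,"xyz":[-93,-105,40],"spin":0},{"grip":-0.7,"xyz":[-115,-130,70],"spin":0},{"grip":-0.8,"xyz":[-133,-150,110],"spin":0},{"grip":-0.8,"xyz":[69,-486,110],"spin":-0.81},{"grip":-0.8,"xyz":[69,-486,110],"spin":-0.81},{"grip":-0.8,"xyz":[69,-486,110],"spin":-0.81},{"grip":-0.8,"xyz":[69,-486,110],"spin":-0.81},{"grip":-0.8,"xyz":[69,-486,110],"spin":-0.81},{"grip":-0.8,"xyz":[69,-486,110],"spin":-0.81}])

```text
clock: 28.25
ee_pos: [0.5822, -0.0509, 0.3163]
ee_rot: [-0.0, -0.014, 1.0, -0.001]
force: [0.0, 0.1, 0.2]
opening: 0.0772
finger_force: 0.0
```

Emit:
move_arm(plan=[{"grip":-0.8,"xyz":[54,-88,0],"spin":0},{"grip":-0.8,"xyz":[54,-88,0],"spin":0},{"grip":-0.8,"xyz":[54,-88,0],"spin":0},{"grip":-0.8,"xyz":[54,-88,0],"spin":0}])

```text
clock: 28.65
ee_pos: [0.6356, -0.1385, 0.3152]
ee_rot: [-0.001, -0.016, 1.0, -0.001]
force: [0.5, -0.2, -0.1]
opening: 0.0769
finger_force: 0.0
```

Run:
```python
from h import *
im=look('w11'); P=cloud(im).reshape(-1,3)
m=(P[:,2]>.118)&(P[:,2]<.15)&(P[:,1]>-.18)&(P[:,1]<-.08)&(P[:,0]>.58)&(P[:,0]<.68)
if m.sum()>20: print(m.sum(),cv2.minAreaRect(P[m][:,:2].astype(np.float32)*1000))
```

```text
tcp [ 0.6354 -0.1367  0.3156] tooly 91.9
943 ((630.435302734375, -130.288818359375), (8.118518829345703, 54.128883361816406), 1.956000566482544)
```

Shift by (-4, +6, -148), then grip.

Emit:
move_arm(plan=[{"grip":-0.8,"xyz":[-4,6,-40],"spin":0},{"grip":-0.8,"xyz":[-4,6,-85],"spin":0},{"grip":-0.8,"xyz":[-4,6,-120],"spin":0},{"grip":-0.8,"xyz":[-4,6,-148],"spin":0},{"grip":-0.8,"xyz":[-4,6,-148],"spin":0},{"grip":-0.8,"xyz":[-4,6,-148],"spin":0},{"grip":0,"xyz":[-4,6,-148],"spin":0},{"grip":0,"xyz":[-4,6,-148],"spin":0},{"grip":0,"xyz":[-4,6,-148],"spin":0}])

```text
clock: 29.6
ee_pos: [0.6326, -0.1307, 0.1706]
ee_rot: [0.002, -0.017, 1.0, -0.001]
force: [-0.8, 2.4, 6.1]
opening: 0.0536
finger_force: 46.3
```

Emit:
move_arm(plan=[{"grip":0,"xyz":[0,0,20],"spin":0},{"grip":0,"xyz":[0,0,50],"spin":0},{"grip":0,"xyz":[0,0,90],"spin":0},{"grip":0,"xyz":[0,0,130],"spin":0},{"grip":0,"xyz":[-76,214,130],"spin":0.809},{"grip":0,"xyz":[-76,214,130],"spin":0.809},{"grip":0,"xyz":[-76,214,130],"spin":0.809},{"grip":0,"xyz":[-76,214,130],"spin":0.809},{"grip":0,"xyz":[-76,214,130],"spin":0.809},{"grip":0,"xyz":[-76,214,130],"spin":0.809},{"grip":0,"xyz":[-76,214,130],"spin":0.809},{"grip":0,"xyz":[-76,214,130],"spin":0.809}])

```text
clock: 30.8
ee_pos: [0.5557, 0.082, 0.2987]
ee_rot: [0.0, -0.407, 0.913, -0.001]
force: [0.4, 0.5, -2.3]
opening: 0.0534
finger_force: 48.2
```

Run:
```python
from h import *
s=readout.read_state(); n=s['ee_rot']; print('cab tcp',cab(s['ee_pos']),s['opening'],s['joint_pos'],2*np.degrees(np.arctan2(n[2],n[1]))-90)
im=snap('side','s3'); L=cab(cloud(im)); m=(L[...,0]>-.11)&(L[...,0]<-.02)&(abs(L[...,1]+.09)<.03)&(L[...,2]>.14)&(L[...,2]<.19);print('hook',m.sum(),np.percentile(L[m],[2,50,98],axis=0).round(4).tolist() if m.any() else 0)
m=(L[...,1]>.05)&(L[...,1]<.13)&(L[...,0]>-.12)&(L[...,0]<-.04)&(L[...,2]>.03)&(L[...,2]<.19);print('steel',np.percentile(L[m],[2,50,98],axis=0).round(4).tolist())
```

```text
cab tcp [-0.28177854 -0.0892635   0.29865628] 0.05342483054602549 [-0.17119696  0.19730723 -0.06614435  1.63952032  0.01563472  1.30421035
  2.16974865] 138.07797353825794
hook 10 [[-0.0859, -0.0967, 0.1621], [-0.0566, -0.0952, 0.1638], [-0.0355, -0.0902, 0.1655]]
steel [[-0.086, 0.0612, 0.051], [-0.0769, 0.087, 0.1128], [-0.0682, 0.1144, 0.1773]]
```

Emit:
move_arm(plan=[{"grip":0,"xyz":[20,22,-10],"spin":0.005},{"grip":0,"xyz":[45,50,-25],"spin":0.005},{"grip":0,"xyz":[70,78,-40],"spin":0.005},{"grip":0,"xyz":[94,104,-50],"spin":0.005},{"grip":0,"xyz":[94,104,-66],"spin":0.005},{"grip":0,"xyz":[94,104,-76],"spin":0.005},{"grip":0,"xyz":[94,104,-76],"spin":0.005},{"grip":0,"xyz":[94,104,-76],"spin":0.005}])

```text
clock: 31.65
ee_pos: [0.6495, 0.1855, 0.2227]
ee_rot: [0.0, -0.41, 0.912, -0.001]
force: [-0.7, -1.0, -2.2]
opening: 0.0534
finger_force: 48.2
```

Run:
```python
from h import *
s=readout.read_state(); print('cab tcp',cab(s['ee_pos']),s['opening'],s['force'])
im=snap('side','s4'); L=cab(cloud(im))
m=(L[...,1]>-.13)&(L[...,1]<-.05)&(L[...,0]>-.17)&(L[...,0]<-.11)&(L[...,2]>.03)&(L[...,2]<.2);print('brass',np.percentile(L[m],[2,50,98],axis=0).round(4).tolist())
```

```text
cab tcp [-0.14209103 -0.09077144  0.22272958] 0.05339284660176868 [-0.6560227  -0.96709    -2.24469812]
brass [[-0.1561, -0.1259, 0.0666], [-0.1478, -0.0918, 0.1345], [-0.1401, -0.0572, 0.1939]]
```

Emit:
move_arm(plan=[{"grip":0,"xyz":[13,15,0],"spin":0},{"grip":0,"xyz":[25,29,0],"spin":0},{"grip":0,"xyz":[36,41,0],"spin":0},{"grip":0,"xyz":[46,52,0],"spin":0},{"grip":0,"xyz":[46,52,0],"spin":0}])

```text
clock: 32.2
ee_pos: [0.6959, 0.2402, 0.223]
ee_rot: [0.001, -0.412, 0.911, -0.0]
force: [-0.4, -0.5, -1.9]
opening: 0.0535
finger_force: 48.3
```

Emit:
move_arm(plan=[{"grip":0,"xyz":[0,0,-5],"spin":0},{"grip":0,"xyz":[0,0,-10],"spin":0},{"grip":0,"xyz":[0,0,-14],"spin":0},{"grip":0,"xyz":[0,0,-15],"spin":0},{"grip":0,"xyz":[0,0,-15],"spin":0}])

```text
clock: 32.7
ee_pos: [0.6953, 0.238, 0.2082]
ee_rot: [0.0, -0.411, 0.912, -0.001]
force: [-4.8, -2.0, 6.2]
opening: 0.0536
finger_force: 49.2
```

Contact on the hook. Release.

Emit:
move_arm(plan=[{"grip":-0.3,"xyz":[0,0,0],"spin":0},{"grip":-0.6,"xyz":[0,0,0],"spin":0},{"grip":-0.6,"xyz":[0,0,0],"spin":0},{"grip":-0.6,"xyz":[0,0,0],"spin":0}])

```text
clock: 33.1
ee_pos: [0.6954, 0.2389, 0.2069]
ee_rot: [-0.0, -0.411, 0.912, -0.001]
force: [0.0, 0.2, 0.3]
opening: 0.0685
finger_force: 0.0
```

Run:
```python
from h import *
s=readout.read_state(); print('cab tcp',cab(s['ee_pos']),s['opening'],s['force'])
im=snap('side','s5'); L=cab(cloud(im))
m=(L[...,1]>-.13)&(L[...,1]<-.05)&(L[...,0]>-.11)&(L[...,0]<-.04)&(L[...,2]>.03)&(L[...,2]<.185);print('brass',np.percentile(L[m],[2,50,98],axis=0).round(4).tolist())
```

```text
cab tcp [-0.07170909 -0.08961538  0.20690339] 0.06854119683428525 [0.0082084  0.16162271 0.32817379]
brass [[-0.0872, -0.1273, 0.0518], [-0.0775, -0.0918, 0.1194], [-0.069, -0.0538, 0.1792]]
```

Hanging. Back out and check.

Emit:
move_arm(plan=[{"grip":-0.6,"xyz":[-15,-17,0],"spin":0},{"grip":-0.6,"xyz":[-40,-45,0],"spin":0},{"grip":-0.6,"xyz":[-67,-75,10],"spin":0},{"grip":-0.6,"xyz":[-93,-105,40],"spin":0},{"grip":-0.6,"xyz":[-115,-130,80],"spin":0},{"grip":-0.6,"xyz":[-133,-150,120],"spin":0},{"grip":-0.6,"xyz":[-180,-200,140],"spin":0},{"grip":-0.6,"xyz":[-200,-230,140],"spin":0},{"grip":-0.6,"xyz":[-200,-230,140],"spin":0},{"grip":-0.6,"xyz":[-200,-230,140],"spin":0}])

```text
clock: 34.15
ee_pos: [0.495, 0.0076, 0.3479]
ee_rot: [0.001, -0.41, 0.912, -0.001]
force: [0.5, 0.5, 0.9]
opening: 0.0683
finger_force: 0.0
```

Run:
```python
from h import *
im=snap('side','s6'); X=cloud(im); L=cab(X)
for s in (-1,1):
    m=(abs(L[...,1]-s*.09)<.04)&(L[...,0]>-.11)&(L[...,0]<-.04)&(L[...,2]>.03)&(L[...,2]<.2);print(s,np.percentile(L[m],[2,50,98],axis=0).round(4).tolist())
c=im['pixels'][100:300,200:480]; cv2.imwrite('pics/s6c.png',cv2.resize(c,(784,560)))
```

```text
-1 [[-0.0874, -0.1188, 0.0504], [-0.0776, -0.0963, 0.1058], [-0.0691, -0.0677, 0.1764]]
1 [[-0.087, 0.0609, 0.0511], [-0.0769, 0.0872, 0.1125], [-0.0692, 0.1136, 0.1778]]
```

View pics/s6c.png

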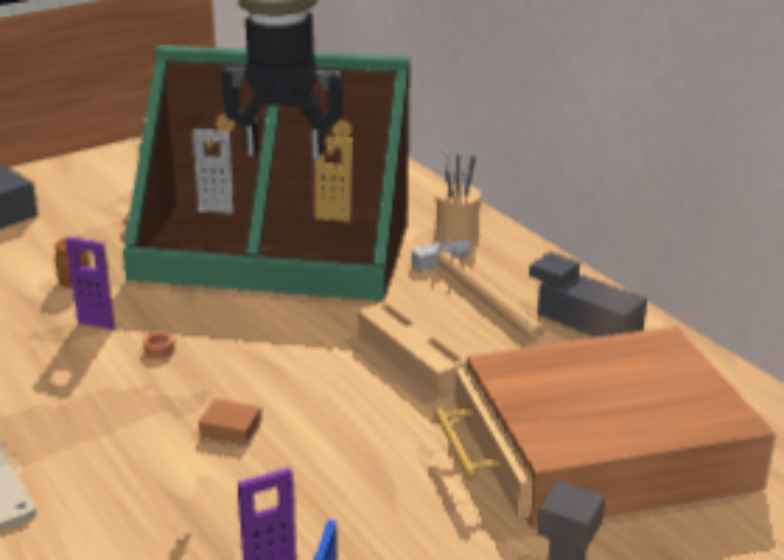

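s6c shows both plates hanging (213,170), (335,180), and the drawer front against the chest. Final numeric check of the drawer, then hand in.

Run:
```python
from h import *
a,b=dict(np.load('pics/w9.npz')),dict(np.load('pics/s6.npz'))
o=np.array([.5805,-.305]);t=np.radians(-17.6);R=np.array([[np.cos(t),np.sin(t)],[-np.sin(t),np.cos(t)]])
for i in (a,b):
    X=cloud(i);L=(X[...,:2]-o)@R.T
    m=(X[...,2]>.036)&(X[...,2]<.05)&(abs(L[...,1])<.04)&(L[...,0]<-.035)&(L[...,0]>-.1);print(m.sum(),np.percentile(L[m][:,0],[2,50,98]))
    m=(X[...,2]>.058)&(X[...,2]<.068)&(abs(L[...,1])<.1)&(L[...,0]<.01)&(L[...,0]>-.1);print(' face',m.sum(),np.percentile(L[m][:,0],[2,50,98]) if m.any() else 0)
```

```text
791 [-0.05616029 -0.05204774 -0.04569765]
 face 2679 [-0.0158755  -0.00843884  0.00036033]
63 [-0.05587793 -0.05204068 -0.04555811]
 face 245 [-0.01556375 -0.00710022  0.00215963]
```

```bash
python3 -c "
from cell import order; print(order.close_job())"
```

```text
the job is handed in; nothing more can be done
None
```

The job is handed in at about 34 s of the 210 s limit: the three files on the bench (blue, yellow, pale wood; no red one) lie flat in the shut drawer with tips to the left, and in the last image the steel plate hangs on the left hook and the brass plate on the right. I saw no sign of frame contact, and the hand-in returned no verdict.

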